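# Serve the cream cake with tongs

### The job

Take the sprung serving tongs from their rest, close their jaws on the small cream-topped cake standing on the slate slab, lift it and carry it, level, over to the white plate. Finish while still holding: the gripper keeps squeezing the tongs and the cake hangs in the jaws above the middle of the plate, a hand's breadth up, not put down. Touch the cake only with the tongs, and leave the two cinnamon rolls, the cup and the jar where they are.

Things in the scene. Friction and masses are not known exactly. Their poses are not given: they have to be found in the camera images.
- tongs: Sprung steel tongs on their side, arms opening horizontally; 140 g, 229 mm long, 24 mm high. Origin on the pivot axis at the underside; x along the centre line of the open tongs to the jaws, z up. This body is the left (+y) arm; the right one is hinged to it. Both swing in equally. Jaws: cups 35 mm long, 24 mm high, 5 mm thick, 200 mm from the pivot. Centre of mass near tongs_grip.
- tongs_arm (a joint): Closing angle of the tongs in rad: 0 open (94 mm between the jaws, 64 mm over the outsides of the red sleeves), 0.22 with the jaws 50 mm apart (42 mm over the sleeves), 0.32 stop. A spring pushes them open: squeezed at the sleeves it takes 5 N to start closing them, 8 N at 0.22.
- tongs_grip (a point): Where to grip: on the open tongs' centre line, 100 mm from the pivot, 12 mm above the underside, midway between the red sleeves (60 mm long, 24 mm high). Squeeze across (tongs' y), gripper pointing down. Axes as tongs. On the rest it is 36 mm above the table; the fingers have free space between the rest's two bars, down to 4 mm above the table.
- jaw_left (a point): Middle of the inner face of the left jaw, at half the jaw's height; 200 mm from the pivot. The held item belongs midway between this and jaw_right.
- jaw_right (a point): The same on the right jaw.
- rest: Fixed dark wooden tongs rest: plate 190 x 100 x 4 mm with two cross bars 24 mm high, 12 mm wide, 110 mm long, centred 68 mm behind and 60 mm ahead (x) of the origin, on which the tongs lie. Origin at table height under the plate's centre, below tongs_grip.
- slab: Fixed black slate display slab, 110 (x) x 290 (y) mm, top 30 mm above the table; its long front edge faces the robot. Origin under its centre at table height; x points away from the robot. The cake and the two rolls stand on it in one row along y, 95 mm apart, in any order.
- cake: The cream cake to be served: round, rigid, upright, 50 mm in diameter, three yellow sponge layers 36 mm high, with a white cream top (34 mm across, to 46 mm; its look-only peak to 51 mm). About 60 g. Origin at the centre of its underside, z up.
- cake_mid (a point): The centre of the cake's sponge, 18 mm above its underside.
- roll_a: Brown cinnamon roll with a white icing spiral, 54 mm in diameter, 30 mm high, loose on the slab: leave it. Origin at the centre of its underside.
- roll_b: A second such roll: leave it.
- plate: Fixed white round plate, 150 mm across, rim 16 mm high. Origin at the centre of its underside, at table height. Plate and tongs rest stand to the left and right of the slab, either way round.
- cup: Blue cup, 72 mm across, 85 mm high, loose: leave it. Origin at the centre of its underside.
- jar: Amber jar with black lid, 64 mm across, 90 mm high, loose: leave it. Origin at the centre of its underside.

How it is judged:
By the outcome, as a careful person would: the job done as asked, in the order asked, and still so for the second after the job is handed in, while the arm keeps its last pose, push and grip.
It also fails if it takes over 51 s, if anything falls off the work surface, if the arm or the gripper's body presses on something with over 40 N, if the wrist force passes 120 N, or if a joint passes its speed limit or range.

### The arm

A 6-joint arm with a two-finger parallel gripper is mounted at the origin on the work surface. World frame = base frame: x ahead of the robot, y to its left, z up, the work surface at z = 0. Lengths are in m, angles in degrees, forces in N, time in s.
With the tool pointing down it reaches from about 0.35 to 0.875 m from the base axis. Payload 4.2 kg.
Tool frame: the origin (TCP) lies midway between the tips of the shut fingers; the grasp point (between the pads) lies 19 mm behind it; z points along the fingers, y is the line along which they close (so a half turn about z gives the same grasp; the last joint's range is limited). The gripper opens to 87 mm and grips with 3 to 60 N. Pads are 19 mm wide; open, the fingers measure 117 mm over their backs; the gripper's body (75 mm by 190 mm) begins 51 mm behind the grasp point.
Start: joints at [-59.782, 22.042, 0.453, 0, -68.411, -14.817], TCP at [0.166, -0.603, 0.223] pointing down, gripper open.
Joint ranges: [-179.83, 179.83], [-69.29, 118.12], [-61.27, 80.66], [-181.25, 117.63], [-171.15, -9.14], [-177.46, 177.46]. Speed limits (degrees/s): [159.86, 159.86, 180, 180, 180, 180].

### API

Orientations are given as [roll, pitch, yaw] about the fixed x, y, z axes, in that order (R = Rz(yaw) Ry(pitch) Rx(roll)).
In Python, from workcell import env gives the robot as it stands. The module is installed in compiled form; this text tells all that it offers. Calls block until the motion is done:
- env.goto(position, orientation): joint-space move of the TCP to a pose.
- env.move_straight(position, rotation=None, rate=0.15, force_limit=None): straight line of the TCP; rotation=None keeps the orientation; rate is the mean speed in m/s. With force_limit (N) it stops when the force on the tool has changed by that much, and returns True; else False.
- env.set_joints(angles): joint-space move.
- env.gripper_to(opening, grasp_force=None): opening from 0.0 (shut) to 1.0 (fully open); grasp_force is the grip in N (None keeps the last); returns when the fingers have stopped.
- env.dwell(seconds).
- env.inverse_kinematics(position, orientation): joint angles nearest the present ones, or None.
- env.read_state(): the state.
- env.grab_frame(name): name is "side" or "top"; returns a dict with "image" (400x640x3 uint8, blue, green, red), "fx", "fy", "cx", "cy" (pixels), "position" and "orientation" of the camera in the world. Camera axes: x right, y up, looking along -z (the intrinsics and any distortion apply to the point x, -y, -z); pixel columns grow to the right and rows downward; lengths in m; the calibration is good to about 2 mm. A picture is of the moment at which its call begins. There is no depth.
A pose or a line that the arm cannot do raises env.Unreachable and nothing moves.
- env.close_job(): hands the job in; it is judged then, once.
Trained networks look in a picture, given as the dict that the camera call returned (one of the last four; its "shot" number tells which), for a name from the list of things; names that differ only in an ending like _2 or _b are one class to them, and where a whole thing is asked for, a point or a joint stands for the part that bears it (a point fixed in the world has none). Each returns a list of dicts, best first, with "score" (0 to 1); they miss things now and then, are a little off and sometimes report something else, mostly with a low value. They report only what shows in the picture. A call takes as long as a camera call.
- env.search_frame(picture, thing): "xyz" ([x, y, z] in m, in world coordinates, good to about 4 mm: the middle of the surface that is visible of it).
- env.trace(picture, thing): "mask" (400x640 bool, what is visible of it).
The state is a dict: "clock": time; "joint_positions": joint angles; "qvel": joint speeds; "joint_torque": joint torques, N m; "position": TCP position; "tool_rot": TCP orientation; "force": force on the tool from outside, world axes, zero at the start; "wrist_torque": the same for the moment, N m; "opening": opening from 0.0 (shut) to 1.0 (fully open); "finger_force": force on a finger pad.
Only numpy, scipy, OpenCV 4.12 (cv2) and the standard library are available. Lean on these libraries where they do the work, as an engineer would, in place of code of your own. Each camera call takes 0.05 s, during which the arm holds its last target. There are 200 camera calls.

## Working session

There is one attempt and no reset: what is moved stays moved. The work goes in short steps, each a Python script; the robot and the scene stay as the last script left them, time stands still between calls to the robot, and variables do not carry over. Pictures are saved under pics/ and viewed, at most 10 in all, crops included, and the job is handed in when it is done.

```bash
mkdir -p pics; python3 - <<'E'
from workcell import env
import cv2,numpy as np
s=env.read_state();print(s['clock'],s['position'],s['tool_rot'],s['opening'])
ims=[]
for n in('top','side'):
    f=env.grab_frame(n);cv2.imwrite(f'pics/{n}0.png',f['image'])
    print(n,[f[k] for k in f if k not in('image',)])
    for t in('tongs','tongs_grip','jaw_left','jaw_right','rest','slab','cake','cake_mid','roll_a','plate','cup','jar'):
        print(t,[(np.round(d['xyz'],4).tolist(),round(d['score'],2)) for d in env.search_frame(f,t)[:3]])
E
```

```text
0.0 [ 0.16586493 -0.60196681  0.22145564] [ 1.79874694e+02 -4.35461032e-03 -1.64609363e+02] 0.9982160751535956
top [389.9759355222606, 389.9759355222606, 317.07917768422806, 201.44516809088753, array([0.43166082, 0.00123238, 0.92256515]), array([  5.75992426,  -0.97147189, -90.8483671 ]), 1]
tongs [([0.4562, 0.2782, 0.0453], 0.62), ([0.5615, 0.0545, 0.0558], 0.36)]
tongs_grip []
jaw_left [([0.4559, 0.2795, 0.0476], 0.71)]
jaw_right [([0.4739, 0.2629, 0.0413], 0.56)]
rest [([0.4555, 0.2933, 0.0072], 0.64)]
slab [([0.5976, -0.0397, 0.0297], 0.96)]
cake []
cake_mid [([0.5884, -0.1263, 0.0719], 0.75)]
roll_a [([0.5825, -0.0381, 0.0582], 0.95), ([0.5619, 0.0544, 0.0573], 0.94)]
plate [([0.463, -0.2963, 0.011], 0.62)]
cup [([0.7107, -0.3229, 0.0524], 0.76), ([0.5916, -0.126, 0.0736], 0.53)]
jar [([0.6975, 0.3157, 0.0848], 0.92)]
side [405.46371544398573, 405.46371544398573, 318.87652366504574, 198.16403703725953, array([0.11445435, 0.82712636, 0.60893049]), array([  59.26915365,    1.33698686, -153.48058858]), 2]
tongs [([0.4518, 0.2998, 0.0398], 0.77)]
tongs_grip [([0.4589, 0.2956, 0.0432], 0.7), ([0.6839, 0.3399, 0.0609], 0.47)]
jaw_left [([0.4537, 0.2957, 0.0389], 0.88)]
jaw_right [([0.4689, 0.273, 0.0336], 0.68), ([0.5667, 0.0149, 0.0309], 0.45)]
rest [([0.4525, 0.3137, 0.0033], 0.92), ([0.5883, -0.1151, 0.0607], 0.51), ([0.6907, -0.2899, 0.063], 0.48)]
slab [([0.5667, 0.0145, 0.0314], 0.77)]
cake [([0.5841, -0.1134, 0.0599], 0.84)]
cake_mid [([0.5866, -0.1142, 0.0625], 0.72)]
roll_a [([0.5793, -0.0226, 0.0494], 0.66), ([0.5592, 0.0703, 0.0519], 0.61)]
plate [([0.4649, -0.302, 0.0083], 0.95), ([0.4549, 0.2975, 0.0388], 0.68)]
cup [([0.6909, -0.2856, 0.0604], 0.9)]
jar [([0.684, 0.3379, 0.0597], 0.85)]
```

View pics/top0.png

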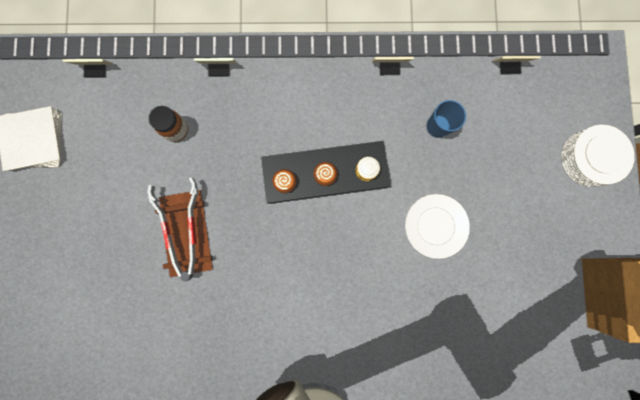

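View pics/side0.png

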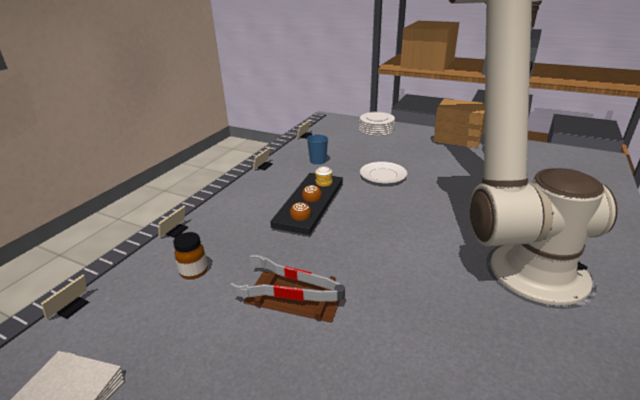

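The tongs are at the left with the jaws facing +x (pivot at about 185,276 in the top image, jaws at 153,190 and 193,182). The cake is at the right end of the slab (368,169) and the plate is at the right (437,226). Next I'll fit their poses using silhouettes.

```bash
cat > h.py <<'E'
from workcell import env
import cv2,numpy as np
from scipy.spatial.transform import Rotation as Ro
from scipy.optimize import minimize
def proj(f,P):
    p=(np.atleast_2d(P)-f['position'])@Ro.from_euler('xyz',f['orientation'],degrees=True).as_matrix()
    return np.c_[f['cx']+f['fx']*p[:,0]/-p[:,2], f['cy']+f['fy']*p[:,1]/p[:,2]]
def plane(f,uv,z):
    uv=np.atleast_2d(uv);d=np.c_[(uv[:,0]-f['cx'])/f['fx'],-(uv[:,1]-f['cy'])/f['fy'],-np.ones(len(uv))]
    d=d@Ro.from_euler('xyz',f['orientation'],degrees=True).as_matrix().T
    return f['position']+d*((z-f['position'][2])/d[:,2])[:,None]
def disc(x,y,r,z,n=40):
    a=np.linspace(0,2*np.pi,n);return np.c_[x+r*np.cos(a),y+r*np.sin(a),0*a+z]
def cost(f,mask,hulls):
    S=8;m=np.zeros(mask.shape,np.uint8);m=cv2.resize(m,None,fx=1,fy=1)
    big=np.zeros((mask.shape[0]*4,mask.shape[1]*4),np.uint8)
    for P in hulls:
        h=cv2.convexHull((proj(f,P)*4+1.5).astype(np.float32))
        cv2.fillConvexPoly(big,np.round(h*16).astype(np.int32),255,shift=4)
    m=cv2.resize(big,(mask.shape[1],mask.shape[0]),interpolation=cv2.INTER_AREA)/255.
    return np.abs(m-mask).sum()/mask.sum()
def fit(fun,x0,step):
    sim=np.vstack([x0]+[np.array(x0)+np.eye(len(x0))[i]*step[i] for i in range(len(x0))])
    r=minimize(fun,x0,method='Nelder-Mead',options=dict(initial_simplex=sim,maxiter=600));return r.x,r.fun
def cake_hulls(x,y,z=.03):
    return [np.r_[disc(x,y,.025,z),disc(x,y,.025,z+.036)],np.r_[disc(x,y,.017,z+.03),disc(x,y,.017,z+.046)]]
def sleeves(x,y,yaw,tilt,t=.010,z=.036,half=.032):
    R=Ro.from_euler('z',yaw).as_matrix();out=[]
    for s in(1,-1):
        b=np.array([[i*.03,j*t/2,k*.012] for i in(-1,1) for j in(-1,1) for k in(-1,1)])
        b=b@Ro.from_euler('z',s*tilt).as_matrix().T+[0,s*(half-t/2),0]
        out.append(b@R.T+[x,y,z])
    return out
def red(f):
    h=cv2.cvtColor(f['image'],cv2.COLOR_BGR2HSV)
    m=(((h[...,0]<5)|(h[...,0]>172))&(h[...,1]>170)&(h[...,2]>90))
    return m
E
python3 - <<'E'
from h import *
fs={n:env.grab_frame(n) for n in('top','side')}
for n,f in fs.items():
    m=red(f);m0=env.trace(f,'tongs');
    if m0: m&=cv2.dilate(m0[0]['mask'].astype(np.uint8),np.ones((9,9)))>0
    print(n,'red',m.sum(),cv2.boundingRect(m.astype(np.uint8)))
    for t in(.006,.010):
        print(' tongs',t,[np.round(v,4) for v in fit(lambda p:cost(f,m,sleeves(*p,t)),[.455,.293,.1,.1],[.01,.01,.1,.05])])
    for nm,thing in(('cake','cake_mid'),('roll','roll_a'),('plate','plate')):
        for d in env.trace(f,thing)[:2]:
            k=d['mask']
            if nm=='cake': F=cake_hulls;z=.06
            if nm=='roll': F=lambda x,y:[np.r_[disc(x,y,.027,.03),disc(x,y,.027,.06)]];z=.05
            if nm=='plate': F=lambda x,y:[disc(x,y,.075,.016),disc(x,y,.05,.0)];z=.01
            c=plane(f,[np.argwhere(k).mean(0)[::-1]],z)[0][:2]
            print(' ',nm,round(d['score'],2),k.sum(),[np.round(v,4) for v in fit(lambda p:cost(f,k,F(*p)),c,[.01,.01])])
    d=env.trace(f,'slab')[0];pts=plane(f,np.argwhere(d['mask'])[:,::-1],.03)[:,:2].astype(np.float32)
    print(' slab',d['score'],cv2.minAreaRect(pts))
    # tongs overall axis
    d=m0[0]['mask'];print(' tongs mask rect',cv2.minAreaRect(plane(f,np.argwhere(d)[:,::-1],.04)[:,:2].astype(np.float32)))
E
```

```text
top red 58 (165, 218, 30, 30)
 tongs 0.006 [array([0.4541, 0.2975, 0.2069, 0.0547]), np.float64(5.0102)]
 tongs 0.01 [array([0.4544, 0.2974, 0.1689, 0.0774]), np.float64(6.7229)]
  cake 0.56 427 [array([ 0.5932, -0.1302]), np.float64(0.0835)]
  roll 0.74 438 [array([0.5676, 0.0581]), np.float64(0.1444)]
  roll 0.58 436 [array([ 0.5834, -0.0349]), np.float64(0.1403)]
  plate 0.93 3172 [array([ 0.4619, -0.2957]), np.float64(0.0259)]
 slab 0.64 ((0.5907260179519653, -0.03671617805957794), (0.11227528750896454, 0.2896120250225067), 7.158679008483887)
 tongs mask rect ((0.4599037170410156, 0.29534798860549927), (0.22555553913116455, 0.11357035487890244), 9.450272560119629)
side red 430 (274, 267, 37, 34)
 tongs 0.006 [array([0.4539, 0.2981, 0.1803, 0.0607]), np.float64(0.5159)]
 tongs 0.01 [array([0.4536, 0.2977, 0.1427, 0.0913]), np.float64(0.7011)]
  cake 0.81 320 [array([ 0.5894, -0.1267]), np.float64(0.0641)]
  roll 0.56 306 [array([0.5666, 0.0609]), np.float64(0.2851)]
  roll 0.49 277 [array([ 0.5819, -0.0331]), np.float64(0.2223)]
  plate 0.89 816 [array([ 0.4603, -0.2899]), np.float64(0.0531)]
 slab 0.94 ((0.5833677053451538, -0.018413841724395752), (0.12224141508340836, 0.31471094489097595), 7.3340044021606445)
 tongs mask rect ((0.4609888195991516, 0.31686386466026306), (0.121358722448349, 0.23658540844917297), 89.89075469970703)
```

```bash
python3 - <<'E'
from h import *
tiles=[]
for n,(x0,y0) in(('top',(130,165)),('side',(225,235))):
    f=env.grab_frame(n);im=f['image'].astype(int)
    b,g,r=im[...,0],im[...,1],im[...,2]
    m=(r>110)&(r>2.2*g)&(r>2.2*b)&(np.abs(g-b)<35)&(r-b>90)
    w=np.zeros_like(m);w[y0:y0+125,x0:x0+125]=1;m&=w
    m=cv2.morphologyEx(m.astype(np.uint8),cv2.MORPH_OPEN,np.ones((2,2)))>0
    print(n,m.sum())
    for t in(.005,.008):
        p,c=fit(lambda p:cost(f,m,sleeves(*p,t)),[.454,.297,.17,.08],[.01,.01,.1,.05]);print(t,p.round(4),c)
    big=cv2.resize(f['image'][y0:y0+125,x0:x0+125],None,fx=3.2,fy=3.2,interpolation=cv2.INTER_CUBIC)
    cs,_=cv2.findContours(cv2.resize(m[y0:y0+125,x0:x0+125].astype(np.uint8),None,fx=3.2,fy=3.2,interpolation=0),0,1)
    cv2.drawContours(big,cs,-1,(255,255,0),1)
    for P in sleeves(*p,t):
        h=cv2.convexHull((((proj(f,P)-[x0,y0])*3.2)).astype(np.float32)).astype(int);cv2.polylines(big,[h],True,(0,255,0),1)
    tiles.append(big)
cv2.imwrite('pics/t1.png',np.hstack(tiles))
E
```

```text
top 60
0.005 [0.4436 0.2958 0.2968 0.141 ] 4.312091503267974
0.008 [0.4426 0.2954 0.2251 0.1718] 5.586013071895424
side 435
0.005 [0.4511 0.2988 0.1987 0.0118] 0.467288708586883
0.008 [0.4497 0.2988 0.1466 0.0631] 0.5733603786342122
```

View pics/t1.png

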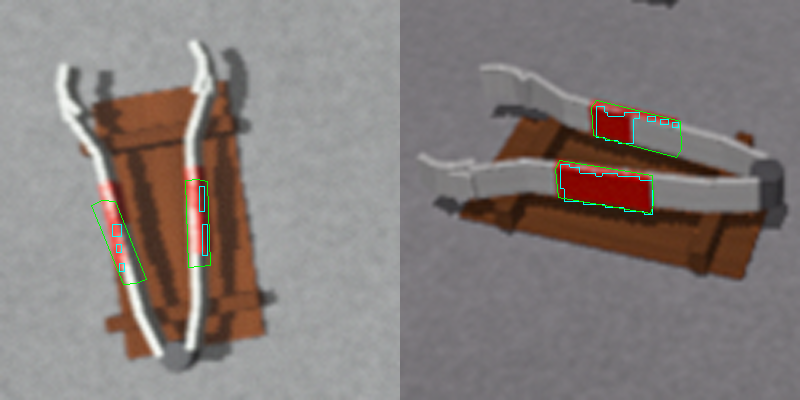

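```bash
python3 - <<'E'
from h import *
from scipy.spatial import cKDTree
f=env.grab_frame('top');im=f['image'].astype(int);b,g,r=im[...,0],im[...,1],im[...,2]
w=np.zeros(r.shape,bool);w[165:280,140:206]=1
white=w&(im.min(2)>195); pink=w&(r>200)&(r-g>35)&(abs(g-b)<25)
dark=w&(im.max(2)<110)&(im.max(2)-im.min(2)<15);dark[:262]=0
P=lambda m,z=.048:plane(f,np.argwhere(m)[:,::-1],z)[:,:2]
A=P(white|pink);print(white.sum(),pink.sum(),dark.sum())
def loc(p,Q):
    a,y0=p[:2];c,s=np.cos(a),np.sin(a);q=Q-[.455,y0];return np.c_[c*q[:,0]+s*q[:,1],-s*q[:,0]+c*q[:,1]]
def sc(p):
    L=loc(p,A);d,_=cKDTree(L).query(L*[1,-1]);return np.minimum(d,.01).mean()
for a0 in(.08,.13,.18):
    p,c=fit(sc,[a0,.295],[.04,.006]);L=loc(p,A);print(p,c)
    Lp=loc(p,P(pink))
    for s in(1,-1):
        q=Lp[Lp[:,1]*s>0];print('sleeve',s,len(q),q[:,0].min(),q[:,0].max(),q[:,1].mean())
    print('all x',L[:,0].min(),L[:,0].max(),'y',L[:,1].min(),L[:,1].max())
    if dark.sum():print('pivot',loc(p,P(dark)).mean(0),loc(p,P(dark)).min(0))
# rest brown
h=cv2.cvtColor(f['image'],cv2.COLOR_BGR2HSV);br=w&(h[...,0]>3)&(h[...,0]<18)&(h[...,1]>120)
print('rest',env.trace(f,'rest')[0]['score'],cv2.minAreaRect(P(env.trace(f,'rest')[0]['mask'],.004).astype(np.float32)))
E
```

```text
338 192 105
[0.17386173 0.29653115] 0.0009605974023977632
sleeve 1 101 -0.03057306735784511 0.03061740614785989 0.02825668067170526
sleeve -1 91 -0.029613226024900876 0.02910168115568878 -0.028019933032837566
all x -0.09384804960462245 0.11651964526385189 y -0.05296796848885356 0.0526699022332307
pivot [-0.09057568 -0.01306677] [-0.10614005 -0.03732949]
[0.17387379 0.29652231] 0.000960591925555359
sleeve 1 101 -0.03057122852998697 0.030619267942473577 0.028265403027200955
sleeve -1 91 -0.029612033492763423 0.029102870254241422 -0.028011212146351983
all x -0.09384641456831036 0.11652173203871563 y -0.052960306134402294 0.05267735211989652
pivot [-0.09057431 -0.01305697] [-0.10613863 -0.03731963]
[0.17392259 0.29651109] 0.0009606983503625784
sleeve 1 101 -0.030568030145761007 0.030622559219043985 0.02827653529776674
sleeve -1 91 -0.02961145170266126 0.02910343805595221 -0.028000085739659807
all x -0.09384404116053689 0.11652593404272318 y -0.05295346526320531 0.05268333263721607
pivot [-0.09057301 -0.0130415 ] [-0.10613714 -0.03730389]
rest 0.6 ((0.45442718267440796, 0.2949126958847046), (0.18995168805122375, 0.11212240159511566), 7.927489757537842)
```

```bash
python3 - <<'E'
from h import *
yaw=9.96;o=[180,0,yaw]
env.goto([.455,.2965,.14],o)
print(env.read_state()['joint_positions'])
env.move_straight([.455,.2965,.017],o,rate=.12)
env.gripper_to(.655,15)
s=env.read_state();print(s['clock'],s['position'],s['tool_rot'],s['opening'],s['finger_force'],s['force'])
env.move_straight([.455,.2965,.15],rate=.08)
s=env.read_state();print(s['clock'],s['position'],s['tool_rot'],s['opening'],s['finger_force'],s['force'],s['wrist_torque'])
a=env.grab_frame('top')['image'][120:320,100:260];b=env.grab_frame('side')['image'][130:330,200:360]
cv2.imwrite('pics/lift.png',cv2.resize(np.hstack([a,b]),None,fx=2.5,fy=2.5))
E
```

```text
[ 5.01407959e+01  1.84952845e+01 -1.78258890e+01  5.06107248e-03
 -5.36790003e+01  4.97556634e+01]
7.4417 [0.45522115 0.29662846 0.01727966] [-1.79987607e+02 -2.96211197e-02  9.96825933e+00] 0.6574476596272542 7.019267154391855 [1.46465591 0.07936792 2.77740982]
9.2583 [0.45477283 0.29627836 0.14946112] [1.79961701e+02 5.45694616e-02 9.95461242e+00] 0.6586365164308927 5.500332115916535 [ 0.42368604 -0.51766038 -1.40928321] [-0.08722691  0.06689607  0.04231188]
```

View pics/lift.png

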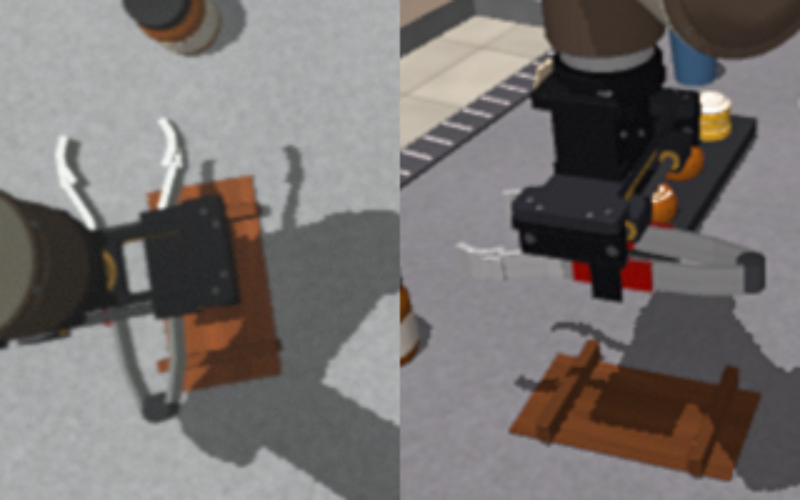

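Tongs lifted cleanly: the load is 1.4 N and they look level in the side view. Next I'll move above the cake and check against predicted jaw and pivot positions.

```bash
cat >> h.py <<'E'
def tong_pts(tcp,yaw,ang=.035):
    # jaw tip top corners, jaw bottom tips, pivot top/bottom, in world, ideal grip
    L=[]
    for s in(1,-1):
        for x in(.0825,.1175):
            for z in(.012,-.012): L.append([x,s*(.0495-(x+.1)*ang),z])
    L+=[[-.1,0,.012],[-.1,0,-.012]]
    return np.array(L)@Ro.from_euler('z',yaw,degrees=True).as_matrix().T+np.array(tcp)+[0,0,.019]
E
python3 - <<'E'
from h import *
yaw=7.6;c=np.array([.591,-.129]);g=c-.1*np.array([np.cos(np.radians(yaw)),np.sin(np.radians(yaw))])
env.move_straight([.455,.2965,.19],rate=.15)
env.goto([*g,.19],[180,0,yaw])
env.move_straight([*g,.12],rate=.1)
s=env.read_state();print(s['clock'],s['position'],s['tool_rot'],s['opening'],s['finger_force'],s['joint_positions'])
T=[]
for n in('top','side'):
    f=env.grab_frame(n);im=f['image'].copy()
    q=proj(f,tong_pts(s['position'],s['tool_rot'][2]));print(n,q.round(1).tolist())
    cv2.imwrite(f'pics/raw_{n}.png',im)
    x0,y0=(q.mean(0)-[70,70]).astype(int);x0=max(x0,0);y0=max(y0,0)
    big=cv2.resize(im[y0:y0+140,x0:x0+140],(400,400),interpolation=cv2.INTER_CUBIC)
    for p in q: cv2.drawMarker(big,tuple(int(v) for v in (p-[x0,y0]+.5)*400/140),(0,255,0),cv2.MARKER_CROSS,7,1)
    T.append(big)
cv2.imwrite('pics/pre.png',np.hstack(T))
E
```

```text
12.2417 [ 0.4925065  -0.14215475  0.12052096] [ 1.79977714e+02 -6.81562988e-02  7.62669171e+00] 0.6609709032775004 5.500620264792815 [ 2.07374174e+00  1.70569667e+01 -2.34029745e+01  2.05063007e-02
 -4.94700677e+01  9.55396203e+01]
top [[354.3, 171.5], [353.0, 173.6], [352.1, 154.5], [350.9, 157.0], [396.5, 165.4], [393.9, 167.7], [393.0, 148.6], [390.6, 151.3], [390.4, 259.2], [388.0, 258.6]]
side [[323.7, 151.0], [323.8, 159.0], [311.8, 149.4], [312.1, 157.3], [333.0, 139.3], [333.0, 146.9], [321.5, 138.2], [321.6, 145.8], [392.9, 152.4], [392.3, 160.4]]
```

View pics/pre.png

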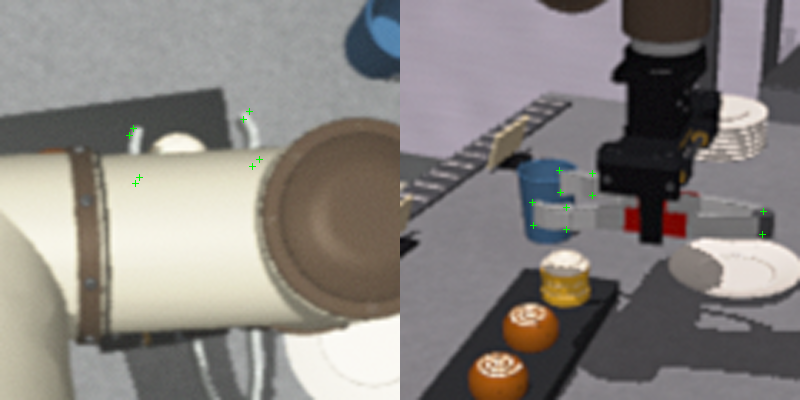

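The side view shows both jaws and the pivot on the predicted marks, so the tongs are level. Descending around the cake.

```bash
python3 - <<'E'
from h import *
s=env.read_state();p=s['position']
print(env.move_straight([.4919,-.1422,.030],[180,0,7.6],rate=.06,force_limit=6))
s=env.read_state();print(s['clock'],s['position'],s['tool_rot'],s['force'],s['finger_force'])
T=[]
for n,(x0,y0) in(('top',(310,110)),('side',(270,120))):
    f=env.grab_frame(n);im=f['image']
    q=proj(f,tong_pts(s['position'],s['tool_rot'][2]))
    k=env.trace(f,'cake')
    if k: print(n,k[0]['score'],[v.round(4) for v in fit(lambda p:cost(f,k[0]['mask'],cake_hulls(*p)),[.591,-.129],[.01,.01])])
    big=cv2.resize(im[y0:y0+120,x0:x0+120],(400,400),interpolation=cv2.INTER_CUBIC)
    for a in q: cv2.drawMarker(big,tuple(int(v) for v in (a-[x0,y0]+.5)*400/120),(0,255,0),cv2.MARKER_CROSS,7,1)
    T.append(big)
cv2.imwrite('pics/down.png',np.hstack(T))
E
```

```text
False
13.9917 [ 0.49218137 -0.14221179  0.03037805] [ 1.79992501e+02 -4.91883036e-02  7.60411257e+00] [-0.01850743 -0.02897731 -1.83231112] 5.5002386891283095
top 0.9 [array([ 0.5943, -0.1306]), np.float64(0.2643)]
side 0.75 [array([ 0.6055, -0.1608]), np.float64(0.8453)]
```

View pics/down.png

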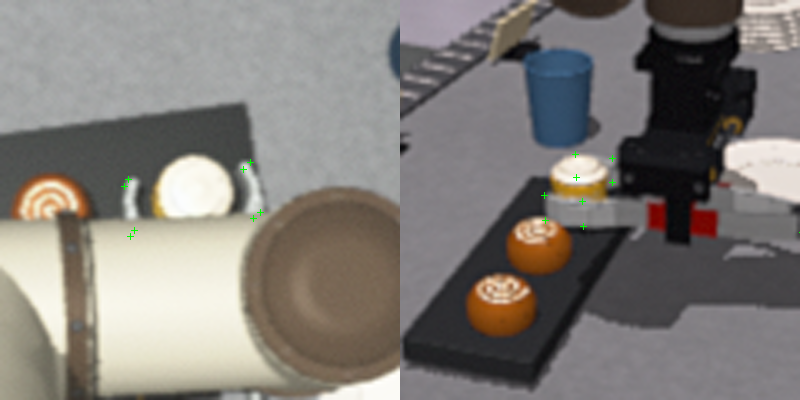

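The cake stands between the jaws, about 2–3 mm ahead of jaw centre. I'll nudge forward and close.

```bash
python3 - <<'E'
from h import *
env.move_straight([.4944,-.1428,.029],[180,0,7.6],rate=.03)
for o in(.6,.55,.52): env.gripper_to(o,20)
env.gripper_to(.3,30);env.dwell(.4)
s=env.read_state();print(s['clock'],s['position'],s['opening'],s['finger_force'],s['force'],s['wrist_torque'])
env.move_straight([.4944,-.1428,.06],rate=.04)
env.move_straight([.4944,-.1428,.13],rate=.07)
env.dwell(.3)
s=env.read_state();print(s['clock'],s['position'],s['opening'],s['finger_force'],s['force'],s['wrist_torque'])
T=[]
for n,(x0,y0) in(('top',(310,100)),('side',(270,90))):
    f=env.grab_frame(n)
    T.append(cv2.resize(f['image'][y0:y0+130,x0:x0+130],(400,400),interpolation=cv2.INTER_CUBIC))
cv2.imwrite('pics/held.png',np.hstack(T))
E
```

```text
16.25 [ 0.49440914 -0.14282419  0.02900938] 0.48633067298523525 29.999765949323773 [ 0.28187568  0.35573126 -0.82416394] [-0.24369012  0.18474048 -0.06118662]
18.625 [ 0.49430753 -0.1427887   0.12970931] 0.48831509448505533 29.99970850534737 [-0.09298116 -0.39960678 -1.78580136] [-0.11676991  0.23698996  0.02212222]
```

View pics/held.png

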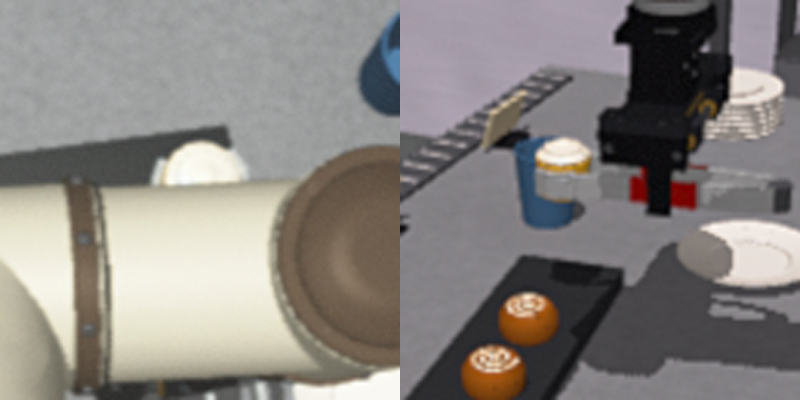

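The cake is held level and lifted clear. Carrying it to the plate.

```bash
python3 - <<'E'
from h import *
yaw=-25;a=np.radians(yaw);g=np.array([.4613,-.2935])-.1*np.array([np.cos(a),np.sin(a)])
env.move_straight([*g,.13],[180,0,yaw],rate=.06)
env.move_straight([*g,.102],rate=.04);env.dwell(.5)
s=env.read_state();print(s['clock'],s['position'],s['tool_rot'],s['opening'],s['finger_force'],s['force'],s['joint_positions'])
T=[]
for n,(x0,y0) in(('top',(380,140)),('side',(300,80))):
    f=env.grab_frame(n);im=f['image']
    k=env.trace(f,'cake')
    if k: print(n,k[0]['score'],[v.round(4) for v in fit(lambda p:cost(f,k[0]['mask'],cake_hulls(*p,z=.103)),[.461,-.293],[.01,.01])])
    T.append(cv2.resize(im[y0:y0+130,x0:x0+130],(400,400),interpolation=cv2.INTER_CUBIC))
cv2.imwrite('pics/end.png',np.hstack(T))
E
```

```text
22.9667 [ 0.37068058 -0.25123093  0.10204226] [-1.79996906e+02 -6.66113785e-03 -2.50005515e+01] 0.4892884758923621 29.999639997258782 [ 0.26698439  0.2210186  -2.09689219] [-1.32214817e+01  1.27698439e+01 -3.31522326e+01 -2.40000411e-03
 -4.40707709e+01  7.82226546e+01]
top 0.82 [array([ 0.4607, -0.2926]), np.float64(0.2214)]
```

View pics/end.png

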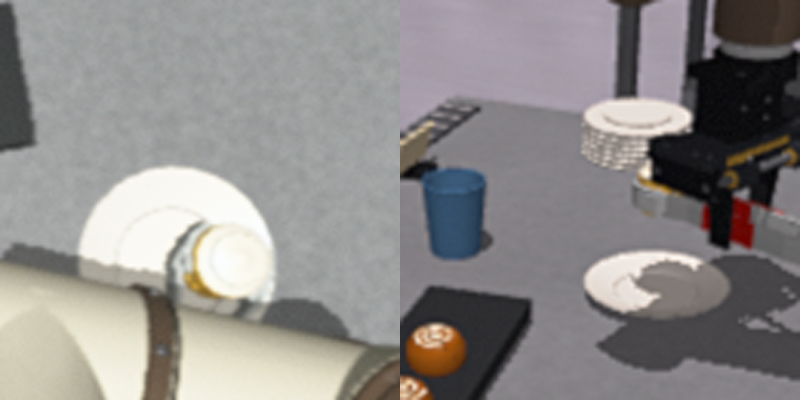

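The fit puts the cake within about 3 mm of the plate centre; the sideways offset in the top picture is parallax. It is still firmly held at 30 N.

```bash
python3 -c "
from workcell import env
print(env.close_job())"
```

```text
the job is handed in; nothing more can be done
None
```

The job is handed in: the tongs hold the cake level over the middle of the plate (within about 3 mm), its underside about 10 cm above the table, with the gripper still squeezing at 30 N after about 23 s of the 51 s allowed.

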